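# Put the flat torch on charge through the dust flap

## Task

The yellow torch is flat: pick it up and push it upright, tail first, down through the blue sprung dust flap of the charging dock, keeping hold of it until its tail stands on the floor of the well. Then let go and leave it standing there, holding the flap open; leave the red torch standing where it is.

Things in the scene. Friction and masses are not known exactly. Their poses are not given: they have to be found in the camera images.
- yellow_torch: Rechargeable torch with a YELLOW barrel, standing upright on its tail, lens up; round, 145 mm tall, about 0.28 kg. Tail and barrel 40 mm diameter from 0 to 85 mm; black head 48 mm diameter from 85 mm to the top (grip it there, about 125 mm above the tail; the top bezel ring is in the barrel colour). Origin at the centre of the flat tail face, z axis up along the torch.
- red_torch: The same torch with a RED barrel: charged, to be left alone. Same size and origin. It and a pale round can with a blue band (50 mm diameter, 140 mm tall) stand near the yellow one, at least 80 mm between centres: lift the yellow torch clear over their tops before carrying it away.
- well_floor (a point): Centre of the floor of the charging dock's well, where the middle of the torch's tail goes; 10 mm above the table. The dock is a grey square block with a white rim, fixed to the table, about 89 mm x 86 mm outside (point axes x, y), rim 80 mm above this point; behind it on the +x side sits a lower black charger box (60 mm above this point). The passage for the torch is 58 mm x 58 mm square, centred on this point, straight down to the floor (9 mm clear all round). z is up.
- flap (a joint): Blue plastic dust flap, 60 mm x 55 mm x 4 mm, that closes the mouth of the well 5 mm below the rim. It is hinged along the +x side of the well (point axes) and swings down into the well when pushed: 0 is shut and level, 1.5 rad hangs straight down beside the passage. A spring shuts it again; pushing the torch through takes about 3 to 10 N, and the flap then presses on the torch's side with about 2.5 N, so it may not slide down by its own weight.
There are look-alikes about, which are no part of the job. Of the things that look like the yellow_torch, the smaller one is meant.

How it is judged (in metres and radians):
On the way:
1. the yellow torch, still held, is pushed down through the flap until its tail is within 15 mm of the well's floor (z of yellow_torch in the frame of well_floor below 0.015 m and horizontal distance between yellow_torch and well_floor below 0.02 m and contact force between the fingers and yellow_torch above 1 N), for 0.1 s.
At the end, for the whole second after the job is handed in: The yellow torch stands at rest in the well, tail within 12 mm of the floor in height and 20 mm sideways of its centre, leaning less than 15 degrees, and holds the flap open (beyond 0.7 rad); the red torch stands upright within 30 mm of where it was (z of yellow_torch in the frame of well_floor below 0.012 m and horizontal distance between yellow_torch and well_floor below 0.02 m and angle between yellow_torch's own z axis and vertical below 0.26 rad and value of joint flap above 0.7 rad and linear speed of yellow_torch below 0.02 m/s and distance of red_torch from where it was at the start of the episode below 0.03 m and angle between red_torch's own z axis and vertical below 0.1 rad); the robot touches nothing.
It fails at once if the red torch is lifted, knocked over or shoved more than 40 mm (distance of red_torch from where it was at the start of the episode above 0.04 m or angle between red_torch's own z axis and vertical above 0.4 rad).
It also fails if it takes over 38 s, if anything falls off the work surface, if the arm or the gripper's body presses on something with over 40 N, if the wrist force passes 120 N, or if a joint passes its speed limit or range.

## Robot

A 6-joint arm with a two-finger parallel gripper is mounted at the origin on the work surface. World frame = base frame: x ahead of the robot, y to its left, z up, the work surface at z = 0. Lengths are in m, angles in degrees, forces in N, time in s.
With the tool pointing down it reaches from about 0.425 to 0.95 m from the base axis. Payload 14.7 kg.
Tool frame: the origin (TCP) lies between the finger pads; the fingertips stand 8 mm ahead of it and the grasp point (between the pads) lies 11 mm behind it; z points along the fingers, y is the line along which they close (so a half turn about z gives the same grasp; the last joint's range is limited). The gripper opens to 85 mm and grips with 20 to 120 N. Pads are 22 mm wide; open, the fingers measure 114 mm over their backs; the gripper's body (76 mm by 85 mm) begins 54 mm behind the grasp point. The pads swing forward as they close: fully open they stand 13 mm farther back than shut.
Start: joints at [-68.446, 27.513, 91.461, -0, 61.026, -2.67], TCP at [0.267, -0.593, 0.207] pointing down, gripper open.
Joint ranges: [-157.49, 157.49], [-46.99, 117.5], [13.45, 153.17], [-89.5, 269.5], [5.16, 153.95], [-167.48, 167.48]. Speed limits (degrees/s): [108.29, 108.29, 136.94, 172.46, 172.46, 172.46].

## Interface

Orientations are given as a 3x3 rotation matrix whose columns are the frame's x, y, z axes.
In Python, from station import arm gives the robot as it stands.
- The arm moves only by the tool apply_moves, never from a script. Its argument "deltas" is text: rows parted by semicolons, each of 7 numbers parted by spaces: the shift along the tool's x, y, z normalised to -1 to 1, where 1 is 0.15 m, then the turn, a rotation vector about the tool's x, y, z normalised to -1 to 1, where 1 is pi rad, then the opening in per cent of the stroke, from 0 (shut) to 100 (fully open). In form: x y z ax ay az fingers; .... A call has 1 to 12 rows; each row is the pose to reach, as a shift and turn from the pose commanded when the call began, along the tool's axes at that moment, turning the shorter way round; what a row does not reach only later rows make up. A row lasts 1/10 s, in which the tool goes at most 50 mm and 8.59 degrees, less where a joint would pass 70% of its speed; a pose out of reach is approached as far as the arm can. A call with a number of a shift or a turn outside -1 to 1 is refused whole. A call with a gripper value outside its range is refused whole. The fingers move at their own pace and stop on an object; "grip_force" is the grip in N (left out, the last holds). Time passes only in rows, so rows that repeat a pose let the fingers close. It gives the time, the measured TCP pose, the force, the opening and the grip force at its end, in the units of the state.
- arm.state(): the state, without advancing time (a new reading comes with each control period).
- arm.read_camera(name): name is "scene" or "top" or "wrist"; returns the picture (400x640x3 uint8, red, green, blue); there is no depth.
- arm.calibration(name): a dict with "K" (3x3 intrinsics, pixels), "R" (3x3) and "t" (3): a world point X has camera coordinates R X + t. Camera axes: x right, y down, z forward; pixel columns grow to the right and rows downward; lengths in m; the calibration is good to about 2 mm. A picture is of the moment at which its call begins: read the wrist's pose just before it. calibration takes no time and is no camera call; for the wrist camera it gives the pose at the moment of the call.
- arm.sign_off(): hands the job in; it is judged then, once.
The state is a dict: "t": time; "joint_pos": joint angles; "dq": joint speeds; "joint_efforts": joint torques, N m; "ee_pos": TCP position; "eef_rot": TCP orientation; "ft_force": force on the tool from outside, world axes, zero at the start; "torque": the same for the moment, N m; "opening": opening from 0.0 (shut) to 1.0 (fully open); "grasp_force": force on a finger pad.
Only numpy, scipy, OpenCV 4.12 (cv2) and the standard library are available. Lean on these libraries where they do the work, as an engineer would, in place of code of your own. Each camera call takes 0.05 s, during which the arm holds its last target. There are 200 camera calls.

## Working session

There is one attempt and no reset: what is moved stays moved. The work goes in short steps, Python scripts to look and compute and a tool call to move; the robot and the scene stay as the last step left them, time stands still between calls to the robot, and variables do not carry over. Pictures are saved under pics/ and viewed, at most 10 in all, crops included, and the job is handed in when it is done.

Besides the shell and the picture viewer there is one more tool, called as name(argument=value, ...), one argument or row to a line, values as JSON. apply_moves: Moves the arm, as the interface text tells. Scaled input: -1 to 1 covers 0.15 m each way for a shift and pi rad each way for a turn. Its arguments: {"type":"object","properties":{"deltas":{"type":"string"},"grip_force":{"type":"number"}},"required":["deltas"]}

```bash
ls; mkdir -p pics
python3 - <<'E'
from station import arm
import cv2
for n in("scene","top"):
    cv2.imwrite(f"pics/{n}0.png",arm.read_camera(n)[:,:,::-1]); c=arm.calibration(n); print(n,c)
s=arm.state();print(s)
E
```

```text
pics
scene {'K': array([[423.14576961,   0.        , 322.28340161],
       [  0.        , 423.14576961, 194.74719634],
       [  0.        ,   0.        ,   1.        ]]), 'R': array([[ 8.70219483e-01,  4.92664029e-01, -4.53881270e-04],
       [ 3.39553904e-01, -6.00439682e-01, -7.23999540e-01],
       [-3.56961059e-01,  6.29884388e-01, -6.89800305e-01]]), 't': array([-0.43661657, -0.12464522,  1.23966913])}
top {'K': array([[414.28570902,   0.        , 323.02237618],
       [  0.        , 414.28570902, 194.81080859],
       [  0.        ,   0.        ,   1.        ]]), 'R': array([[-0.02187743, -0.99974846,  0.00493828],
       [-0.99681173,  0.02143353, -0.07685682],
       [ 0.07673164, -0.00660397, -0.99702991]]), 't': array([-0.03227094,  0.53295252,  0.92658806])}
{'t': 0.1, 'joint_pos': array([-6.84444410e+01,  2.75462022e+01,  9.14922063e+01, -3.87136096e-04,
        6.10261436e+01, -2.67054532e+00]), 'dq': array([ 0.03734982,  0.01882335, -0.12722121, -0.04278823,  0.10285687,
       -0.00838976]), 'joint_efforts': array([ 5.92202850e-04, -9.52257872e+01, -4.31044364e+01, -8.41323981e-05,
        5.21284135e-03, -4.24324094e-05]), 'ee_pos': array([ 0.26657731, -0.59236191,  0.20602382]), 'eef_rot': array([[ 9.11931923e-01,  4.10341311e-01, -4.19430985e-04],
       [ 4.10341522e-01, -9.11931325e-01,  1.04567820e-03],
       [ 4.65927079e-05, -1.12569728e-03, -9.99999365e-01]]), 'ft_force': array([-0.3923171 , -0.44953949, -0.37804993]), 'torque': array([ 0.03664619, -0.0247078 ,  0.01569643]), 'grasp_force': 0.0, 'opening': 1.0001457585281872}
```

View pics/scene0.png

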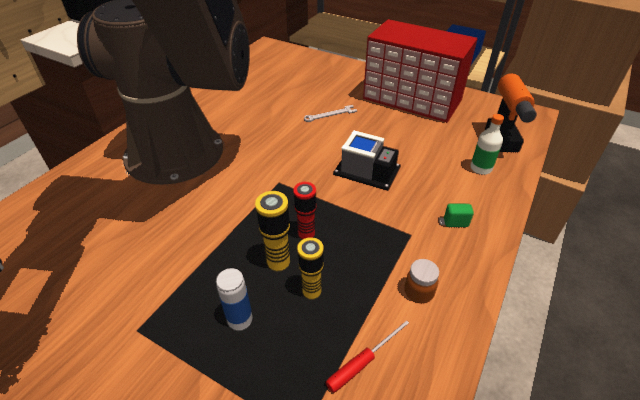

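View pics/top0.png

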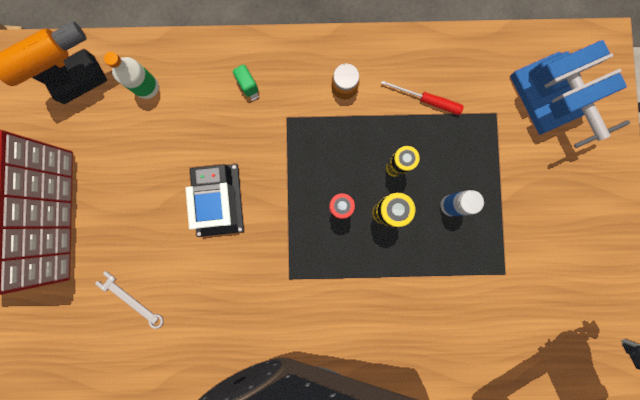

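The yellow look-alikes are the big torch at top (397,210) / scene (273,230) and the small one at top (405,160) / scene (311,268). The small one is meant. The red torch is at top (342,206), the can at (465,204), and the dock rim at (208,206) with its charger box toward +x.

```bash
cat > h.py <<'E'
import numpy as np, cv2
from station import arm
def ray(c,uv,z):
    R,t,K=c["R"],c["t"],c["K"]; o=-R.T@t; d=R.T@np.linalg.inv(K)@np.array([uv[0],uv[1],1.]); return o+d*(z-o[2])/d[2]
def proj(c,X):
    p=c["K"]@(c["R"]@np.asarray(X)+c["t"]); return p[:2]/p[2]
def blobs(im,lo,hi,amin=30):
    hsv=cv2.cvtColor(im,cv2.COLOR_RGB2HSV); m=cv2.inRange(hsv,np.array(lo),np.array(hi))
    n,l,st,ce=cv2.connectedComponentsWithStats(m); return m,[(st[i],ce[i]) for i in range(1,n) if st[i][4]>=amin]
E
python3 - <<'E'
from h import *
im=cv2.imread("pics/top0.png")[:,:,::-1].copy(); c=arm.calibration("top")
for nm,lo,hi,z in(("yel",(22,150,120),(35,255,255),.145),("blueflap",(100,120,80),(125,255,255),.085),("white",(0,0,215),(179,40,255),.09),("red",(170,150,100),(179,255,255),.145)):
    m,b=blobs(im,lo,hi,40)
    for st,ce in b:
        print(nm,st,ce.round(1),ray(c,ce,z).round(4))
m,_=blobs(im,(0,0,190),(179,60,255)); m[:, :170]=0;m[:,250:]=0;m[:170]=0;m[250:]=0
# close hole, largest
n,l,st,ce=cv2.connectedComponentsWithStats(m); i=1+st[1:,4].argmax()
cs,_=cv2.findContours((l==i).astype(np.uint8),cv2.RETR_EXTERNAL,cv2.CHAIN_APPROX_NONE); r=cv2.minAreaRect(cs[0]); P=np.array([ray(c,p,.09) for p in cv2.boxPoints(r)])
print(st[i],r,P.round(4),P.mean(0),np.linalg.norm(np.diff(P,axis=0),axis=1))
a=cv2.resize(im[120:250,170:300],None,fx=3,fy=3,interpolation=2); b=cv2.resize(im[120:250,350:480],None,fx=3,fy=3,interpolation=2)
cv2.imwrite("pics/crop1.png",np.hstack([a,b])[:,:,::-1])
E
```

```text
yel [394 146  26  25 270] [406.5 158. ] [ 0.5927 -0.2116  0.145 ]
yel [381 192  35  35 514] [397.5 209.4] [ 0.4903 -0.1899  0.145 ]
blueflap [ 511   41  115   93 4615] [561.3  86.9] [ 0.7519 -0.5679  0.085 ]
blueflap [195 193  27  28 669] [207.8 206.5] [0.5075 0.2017 0.085 ]
blueflap [444 193  16  22 179] [449.9 204.7] [ 0.5002 -0.3131  0.085 ]
white [122  57  14   7  51] [128.6  59.9] [0.829  0.3715 0.09  ]
white [334  64  25  24 465] [346.   75.4] [ 0.7852 -0.0988  0.09  ]
white [590 107  17  30  63] [597.7 120.4] [ 0.6749 -0.6387  0.09  ]
white [404 154   7   8  41] [406.9 157.4] [ 0.6029 -0.2242  0.09  ]
white [186 183  44  46 745] [207.9 209.2] [0.5016 0.2002 0.09  ]
white [461 191  22  22 380] [471.6 201.5] [ 0.5058 -0.358   0.09  ]
white [393 209  10   6  46] [397.5 211.4] [ 0.4883 -0.1999  0.09  ]
white [123 293  29  24  65] [139.  306.1] [0.3039 0.3427 0.09  ]
[186 183  45  46 855] ((207.50003051757812, 205.50001525878906), (42.55179977416992, 41.827510833740234), 84.80557250976562) [[0.5514 0.2491 0.09  ]
 [0.5575 0.1609 0.09  ]
 [0.4677 0.1532 0.09  ]
 [0.4617 0.2406 0.09  ]] [0.50957757 0.20095305 0.09      ] [0.08836054 0.09015864 0.08767508]
```

View pics/crop1.png

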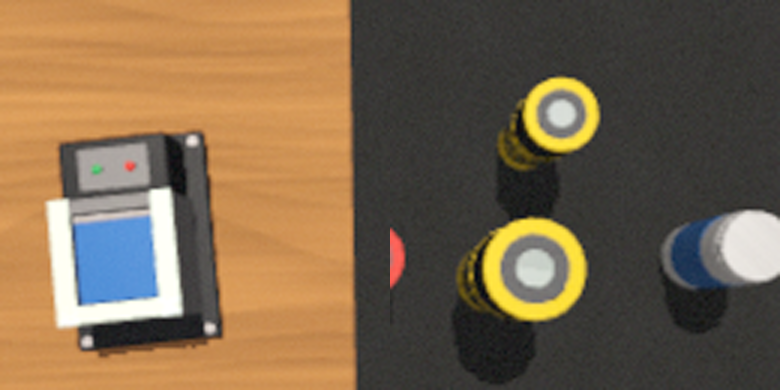

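The crop confirms it. The small torch's head is at crop (560,113) and the big one is at (535,268), about 100 mm away. The dock's flap is at (115,260) with its hinge toward +x. I'll set out now, above the tops.

apply_moves(
  deltas="0.3 -0.14 -0.2 0 0 0 100; 0.6 -0.28 -0.3 0 0 0 100; 0.9 -0.42 -0.4 0 0 0 100; 1 -0.47 -0.5 0 0 0 100; 1 -0.47 -0.5 0 0 0 100",
)

```text
t: 0.6
ee_pos: [0.3773, -0.4649, 0.2839]
eef_rot: [[0.911, 0.413, 0.002], [0.413, -0.911, -0.002], [0.001, 0.003, -1.0]]
ft_force: [-0.0, -0.6, -0.7]
opening: 1.002
grasp_force: 0.0
```

apply_moves(
  deltas="0.3 -0.14 0 0 0 0 100; 0.6 -0.28 0 0 0 0 100; 0.9 -0.42 0 0 0 0 100; 1 -0.47 0 0 0 0 100; 1 -0.47 0 0 0 0 100",
)

```text
t: 1.1
ee_pos: [0.4834, -0.3395, 0.281]
eef_rot: [[0.911, 0.413, -0.001], [0.413, -0.911, 0.001], [-0.0, -0.001, -1.0]]
ft_force: [-0.6, -0.7, -0.8]
opening: 1.003
grasp_force: 0.0
```

apply_moves(
  deltas="0.3 -0.14 0 0 0 0 100; 0.6 -0.28 0 0 0 0 100; 0.9 -0.42 0 0 0 0 100; 1 -0.47 0 0 0 0 100; 1 -0.47 0 0 0 0 100; 1 -0.47 0 0 0 0 100",
)

```text
t: 1.7
ee_pos: [0.5895, -0.2165, 0.2811]
eef_rot: [[0.912, 0.41, -0.001], [0.41, -0.912, -0.0], [-0.001, -0.0, -1.0]]
ft_force: [0.1, -0.9, -0.3]
opening: 0.997
grasp_force: 0.0
```

Run:
```python
from h import *
s=arm.state(); c=arm.calibration("wrist"); im=arm.read_camera("wrist"); cv2.imwrite("pics/w1.png",im[:,:,::-1])
print(s["t"],s["ee_pos"],s["eef_rot"].round(3)); print((-c["R"].T@c["t"]).round(3), c["R"].round(2))
m,b=blobs(im,(22,150,120),(35,255,255),150)
for st,ce in b: 
    ctr=(st[0]+st[2]/2,st[1]+st[3]/2); print(st,ce.round(1),ray(c,ctr,.145).round(4))
```

```text
1.7 [ 0.58950751 -0.21649922  0.28113686] [[ 0.912  0.41  -0.001]
 [ 0.41  -0.912 -0.   ]
 [-0.001 -0.    -1.   ]]
[ 0.651 -0.19   0.449] [[ 0.41 -0.91 -0.  ]
 [-0.88 -0.39  0.27]
 [-0.25 -0.11 -0.96]]
[260 197  31  22 219] [277.4 204.9] [ 0.5449 -0.1851  0.145 ]
[235 212  51  37 325] [268.4 221.8] [ 0.5139 -0.1797  0.145 ]
[ 227  239   52   61 1124] [256.6 265.9] [ 0.4655 -0.1891  0.145 ]
```

View pics/w1.png

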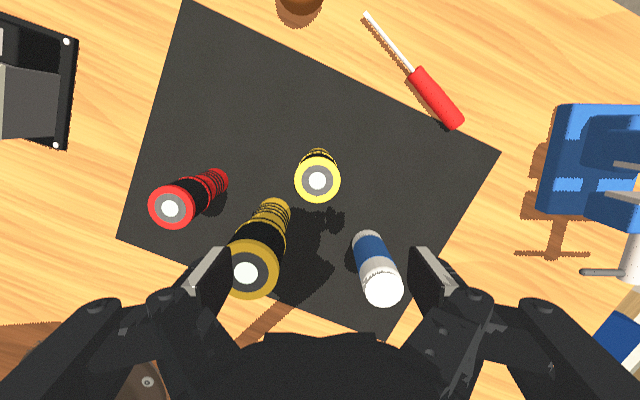

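The wrist view shows the small yellow torch's ring centred near (317,180), the big torch at (250,270), the red at (172,207) and the can at (383,287).

Run:
```python
from h import *
c=arm.calibration("wrist"); im=cv2.imread("pics/w1.png")[:,:,::-1].copy()
# bright yellow ring: R,G high, B low-ish relative
f=im.astype(int); m=((f[:,:,0]>190)&(f[:,:,1]>180)&(f[:,:,2]<150)).astype(np.uint8); m[:140]=0;m[215:]=0;m[:,:285]=0;m[:,350:]=0
cs,_=cv2.findContours(m,cv2.RETR_EXTERNAL,cv2.CHAIN_APPROX_NONE); k=max(cs,key=len)
(x,y),r=cv2.minEnclosingCircle(k); print(x,y,r,cv2.fitEllipse(k))
X=ray(c,(x,y),.145);print(X, "diam",np.linalg.norm(ray(c,(x-r,y),.145)-ray(c,(x+r,y),.145)))
# lens grey-white centre
m=((f.min(2)>200)).astype(np.uint8); m[:165]=0;m[195:]=0;m[:,:300]=0;m[:,335:]=0; q=np.argwhere(m).mean(0)[::-1]; print(q,ray(c,q,.145))
s=arm.state(); 
for e in(X,): print("tool delta/0.15",s["eef_rot"].T@(np.r_[e[:2],.114]-s["ee_pos"])/.15)
```

```text
317.9635314941406 178.574462890625 24.5394344329834 ((317.04852294921875, 179.2915496826172), (45.48004150390625, 46.43905258178711), 49.90285110473633)
[ 0.59306632 -0.21414948  0.145     ] diam 0.051656245671256644
[316.9665272  180.06276151] [ 0.59117831 -0.21384068  0.145     ]
tool delta/0.15 [ 0.03137261 -0.00601206  1.11519697]
```

apply_moves(
  deltas="0.02 -0.01 0.2 0 0 0 100; 0.02 -0.01 0.4 0 0 0 100; 0.02 -0.01 0.6 0 0 0 100; 0.02 -0.01 0.75 0 0 0 100; 0.02 -0.01 0.9 0 0 0 100; 0.02 -0.01 1 0 0 0 100; 0.02 -0.01 1 0 0 0 100",
)

```text
t: 2.45
ee_pos: [0.5906, -0.2134, 0.1298]
eef_rot: [[0.913, 0.409, -0.003], [0.409, -0.913, 0.001], [-0.002, -0.002, -1.0]]
ft_force: [0.1, 0.4, 0.4]
opening: 1.002
grasp_force: 0.0
```

apply_moves(
  deltas="0 0 0.06 0 0 0 100; 0 0 0.12 0 0 0 100; 0 0 0.12 0 0 0 70; 0 0 0.12 0 0 0 40; 0 0 0.12 0 0 0 20; 0 0 0.12 0 0 0 20; 0 0 0.12 0 0 0 20; 0 0 0.12 0 0 0 20; 0 0 0.12 0 0 0 20",
  grip_force=60,
)

```text
t: 3.35
ee_pos: [0.5931, -0.2128, 0.1147]
eef_rot: [[0.912, 0.41, 0.002], [0.41, -0.912, -0.001], [0.001, 0.001, -1.0]]
ft_force: [-1.6, 0.6, 7.8]
opening: 0.521
grasp_force: 59.9
```

apply_moves(
  deltas="0 0 -0.08 0 0 0 20; 0 0 -0.2 0 0 0 20; 0 0 -0.35 0 0 0 20; 0 0 -0.5 0 0 0 20; 0 0 -0.65 0 0 0 20; 0 0 -0.8 0 0 0 20; 0 0 -0.92 0 0 0 20; 0 0 -1 0 0 0 20; 0 0 -1 0 0 0 20",
)

```text
t: 4.25
ee_pos: [0.5932, -0.2129, 0.2657]
eef_rot: [[0.912, 0.41, 0.003], [0.41, -0.912, -0.001], [0.002, 0.002, -1.0]]
ft_force: [0.3, 0.6, -3.4]
opening: 0.515
grasp_force: 61.6
```

apply_moves(
  deltas="0 0 -0.1 0 0 0 20; 0 0 -0.2 0 0 0 20; 0 0 -0.35 0 0 0 20; 0 0 -0.45 0 0 0 20; 0 0 -0.5 0 0 0 20; 0 0 -0.5 0 0 0 20",
)

```text
t: 4.85
ee_pos: [0.5926, -0.2127, 0.3387]
eef_rot: [[0.912, 0.41, 0.0], [0.41, -0.912, -0.0], [0.0, 0.0, -1.0]]
ft_force: [-0.0, -0.3, -3.3]
opening: 0.514
grasp_force: 61.8
```

Run:
```python
from h import *
im=arm.read_camera("scene"); cv2.imwrite("pics/s2.png",im[:,:,::-1]); s=arm.state(); print(s["ee_pos"],s["opening"],s["ft_force"])
for p in ((.62,-.1),(.62,.05),(.51,.201)): print(s["eef_rot"].T@(np.r_[p,s["ee_pos"][2]]-s["ee_pos"])/.15)
```

```text
[ 0.59221818 -0.21254181  0.33784552] 0.515350506404139 [-0.28319659 -0.67202312 -3.18840545]
[ 4.76776974e-01 -6.08198486e-01  6.65009855e-05]
[ 8.87126948e-01 -1.52012657e+00  3.14539554e-04]
[ 6.31465394e-01 -2.73905734e+00  1.03776724e-03]
```

View pics/s2.png

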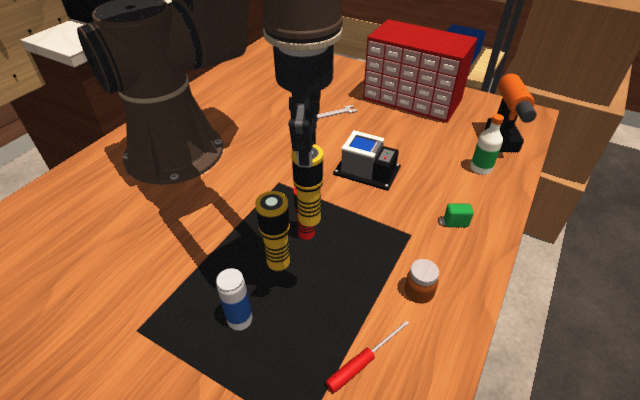

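The torch hangs upright in the gripper at (308,190). The red torch, big torch and can all still stand. I'll carry it toward the dock and look from close by.

apply_moves(
  deltas="0.03 -0.12 0 0 0 0 20; 0.08 -0.35 0 0 0 0 20; 0.14 -0.6 0 0 0 0 20; 0.19 -0.82 0 0 0 0 20; 0.21 -0.91 0 0 0 0 20; 0.21 -0.91 0 0 0 0 20",
)

```text
t: 5.5
ee_pos: [0.5643, -0.0731, 0.338]
eef_rot: [[0.911, 0.413, -0.001], [0.413, -0.911, 0.001], [-0.001, -0.001, -1.0]]
ft_force: [-0.1, -1.3, -3.5]
opening: 0.512
grasp_force: 62.1
```

apply_moves(
  deltas="0.03 -0.12 0 0 0 0 20; 0.08 -0.35 0 0 0 0 20; 0.14 -0.6 0 0 0 0 20; 0.19 -0.82 0 0 0 0 20; 0.21 -0.91 0 0 0 0 20; 0.21 -0.91 0 0 0 0 20; 0.21 -0.91 0 0 0 0 20",
)

```text
t: 6.2
ee_pos: [0.5382, 0.0613, 0.3383]
eef_rot: [[0.912, 0.411, -0.0], [0.411, -0.912, -0.001], [-0.0, 0.0, -1.0]]
ft_force: [0.1, 0.0, -2.6]
opening: 0.511
grasp_force: 62.3
```

Run:
```python
from h import *
c=arm.calibration("wrist"); im=arm.read_camera("wrist"); cv2.imwrite("pics/w2.png",im[:,:,::-1]); s=arm.state(); print(s["ee_pos"])
m,b=blobs(im,(100,100,80),(128,255,255),200)
for st,ce in b: print(st,ce.round(1),ray(c,ce,.087).round(4))
np.savez("w2.npz",**c)
print(proj(c,(.51,.201,.09)))
```

```text
[0.53823745 0.06102391 0.33834796]
[ 198  121   47   51 1607] [220.3 145.9] [0.5067 0.1993 0.087 ]
[ 500  258   52   43 1011] [520.3 275.1] [ 0.5095 -0.3035  0.087 ]
[219.27241167 143.48242182]
```

View pics/w2.png

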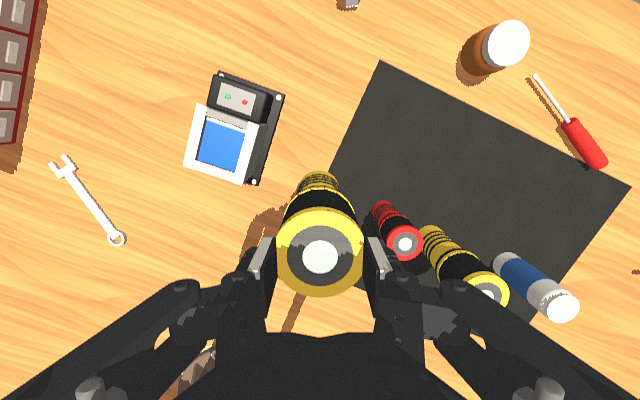

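The wrist view shows the white dock rim with corners at roughly (197,104), (258,120), (245,186) and (184,168), and the flap at (220,146). The torch is held upright with its lens at (320,256).

Run:
```python
from h import *
c=dict(np.load("w2.npz")); im=cv2.imread("pics/w2.png")[:,:,::-1].copy(); f=im.astype(int)
def quad(m,z,nm):
    cs,_=cv2.findContours(m.astype(np.uint8),cv2.RETR_EXTERNAL,cv2.CHAIN_APPROX_NONE); k=max(cs,key=cv2.contourArea)
    P3=np.array([ray(c,p[0],z)[:2] for p in k],np.float32); r=cv2.minAreaRect(P3); print(nm,r); return r
m=np.zeros(im.shape[:2],bool); w=(f.min(2)>215); m[95:195,178:265]=w[95:195,178:265]
quad(m,.09,"rim")
hsv=cv2.cvtColor(im,cv2.COLOR_RGB2HSV); b=cv2.inRange(hsv,(100,100,80),(128,255,255))>0; m=np.zeros_like(b); m[95:195,178:265]=b[95:195,178:265]
quad(m,.085,"flap")
# lens
m=np.zeros_like(b);m[230:285,295:345]=(f.min(2)>215)[230:285,295:345]; q=np.argwhere(m).mean(0)[::-1]; print("lens",q,ray(c,q,.369))
# yellow outer ring
y=((f[:,:,0]>150)&(f[:,:,1]>130)&(f[:,:,2]<110)); m=np.zeros_like(b); m[205:305,270:370]=y[205:305,270:370]
cs,_=cv2.findContours(m.astype(np.uint8),cv2.RETR_EXTERNAL,cv2.CHAIN_APPROX_NONE); k=max(cs,key=cv2.contourArea); e=cv2.fitEllipse(k); print(e,ray(c,e[0],.369))
```

```text
rim ((0.5074291229248047, 0.19951824843883514), (0.09031614661216736, 0.08736062049865723), 4.884786128997803)
flap ((0.5057320594787598, 0.19956038892269135), (0.05771852284669876, 0.05497105419635773), 4.987403869628906)
lens [319.70687711 256.33483653] [0.53691541 0.05977671 0.369     ]
((319.9538879394531, 251.90585327148438), (83.48884582519531, 86.51778411865234), 25.53434944152832) [0.53922652 0.0606771  0.369     ]
```

apply_moves(
  deltas="0.03 -0.12 0 0 0 0 20; 0.08 -0.36 0 0 0 0 20; 0.13 -0.62 0 0 0 0 20; 0.18 -0.84 0 0 0 0 20; 0.2 -0.93 0 0 0 0 20; 0.2 -0.93 0 0 0 0 20; 0.2 -0.93 0.1 0 0 0 20; 0.2 -0.93 0.25 0 0 0 20; 0.2 -0.93 0.4 0 0 0 20; 0.2 -0.93 0.5 0 0 0 20; 0.2 -0.93 0.5 0 0 0 20",
  grip_force=80,
)

```text
t: 7.35
ee_pos: [0.5075, 0.1995, 0.2616]
eef_rot: [[0.913, 0.409, -0.003], [0.409, -0.913, -0.002], [-0.004, 0.0, -1.0]]
ft_force: [-1.1, -0.4, -2.2]
opening: 0.5
grasp_force: 81.9
```

Run:
```python
from h import *
c=arm.calibration("top"); s=arm.state(); im=arm.read_camera("top"); im2=arm.read_camera("scene"); print(s["ee_pos"])
a=cv2.resize(im[130:270,140:300],None,fx=2.5,fy=2.5,interpolation=2); b=cv2.resize(im2[60:200,280:440],None,fx=2.5,fy=2.5,interpolation=2)
cv2.imwrite("pics/c3.png",np.hstack([a,b])[:,:,::-1])
```

```text
[0.50747921 0.19953121 0.2616449 ]
```

View pics/c3.png

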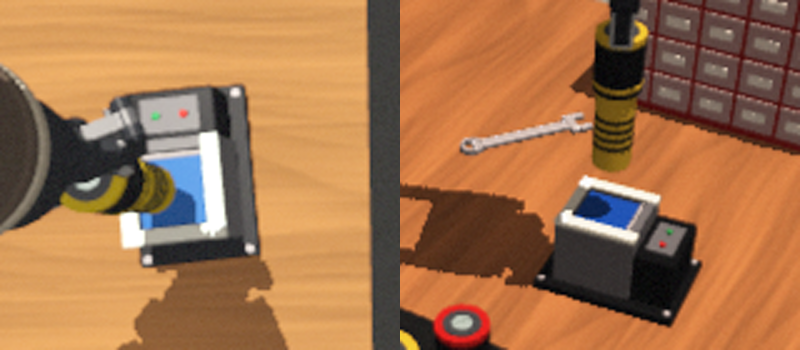

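The torch hangs upright over the mouth, with its tail (scene crop (612,160)) above the flap (610,205). Next I push it down.

apply_moves(
  deltas="0 0 0.1 0 0 0 20; 0 0 0.2 0 0 0 20; 0 0 0.3 0 0 0 20; 0 0 0.36 0 0 0 20; 0 0 0.42 0 0 0 20; 0 0 0.48 0 0 0 20; 0 0 0.54 0 0 0 20; 0 0 0.6 0 0 0 20; 0 0 0.6 0 0 0 20",
)

```text
t: 8.35
ee_pos: [0.5072, 0.2014, 0.1725]
eef_rot: [[0.912, 0.41, -0.002], [0.41, -0.912, -0.001], [-0.002, -0.0, -1.0]]
ft_force: [-2.3, 0.3, -3.8]
opening: 0.501
grasp_force: 81.6
```

apply_moves(
  deltas="0 0 0.05 0 0 0 20; 0 0 0.1 0 0 0 20; 0 0 0.15 0 0 0 20; 0 0 0.2 0 0 0 20; 0 0 0.2 0 0 0 20",
)

```text
t: 8.85
ee_pos: [0.5072, 0.2014, 0.1422]
eef_rot: [[0.912, 0.41, -0.002], [0.41, -0.912, -0.001], [-0.002, -0.0, -1.0]]
ft_force: [-1.8, 0.4, -4.5]
opening: 0.5
grasp_force: 81.7
```

apply_moves(
  deltas="0 0 0.04 0 0 0 20; 0 0 0.08 0 0 0 20; 0 0 0.1 0 0 0 20; 0 0 0.115 0 0 0 20; 0 0 0.115 0 0 0 20",
)

```text
t: 9.35
ee_pos: [0.5079, 0.2017, 0.1262]
eef_rot: [[0.912, 0.41, -0.0], [0.41, -0.912, -0.0], [-0.0, -0.0, -1.0]]
ft_force: [-2.2, 0.4, -3.8]
opening: 0.505
grasp_force: 81.9
```

Run:
```python
from h import *
im=arm.read_camera("top"); im2=arm.read_camera("scene"); s=arm.state();print(s["ee_pos"],s["ft_force"])
a=cv2.resize(im[130:270,140:300],None,fx=2.5,fy=2.5,interpolation=2); b=cv2.resize(im2[60:200,280:440],None,fx=2.5,fy=2.5,interpolation=2)
cv2.imwrite("pics/c4.png",np.hstack([a,b])[:,:,::-1])
```

```text
[0.50785946 0.20166211 0.12629763] [-1.86555962  0.41784374 -5.27981522]
```

View pics/c4.png

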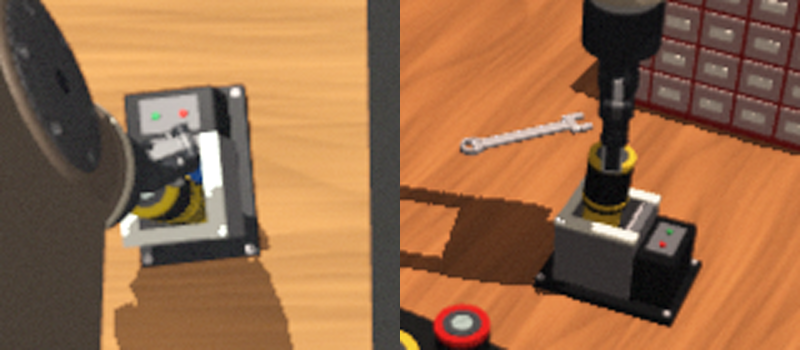

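The torch is in the well with the flap folded beside it, but there is no floor contact yet. I'll creep down until the force rises.

apply_moves(
  deltas="0 0 0.007 0 0 0 20; 0 0 0.014 0 0 0 20; 0 0 0.014 0 0 0 20",
)

```text
t: 9.75
ee_pos: [0.5094, 0.2023, 0.1257]
eef_rot: [[0.912, 0.41, 0.003], [0.41, -0.912, 0.001], [0.003, 0.0, -1.0]]
ft_force: [-3.3, 0.5, 16.0]
opening: 0.498
grasp_force: 84.7
```

apply_moves(
  deltas="0 0 0.007 0 0 0 20; 0 0 0.014 0 0 0 20; 0 0 0.014 0 0 0 20",
)

```text
t: 10.05
ee_pos: [0.5112, 0.2029, 0.1254]
eef_rot: [[0.912, 0.41, 0.007], [0.41, -0.912, 0.003], [0.007, 0.0, -1.0]]
ft_force: [-4.4, 0.4, 41.4]
opening: 0.503
grasp_force: 88.0
```

apply_moves(
  deltas="0 0 -0.01 0 0 0 20; 0 0 -0.02 0 0 0 20; 0 0 -0.02 0 0 0 20",
)

```text
t: 10.35
ee_pos: [0.5084, 0.2019, 0.1258]
eef_rot: [[0.912, 0.41, 0.001], [0.41, -0.912, 0.0], [0.001, 0.0, -1.0]]
ft_force: [-2.9, -0.4, 10.3]
opening: 0.503
grasp_force: 83.5
```

Contact is light (10 N) with the tail on the floor, so I open the gripper and rise straight up.

apply_moves(
  deltas="0 0 0 0 0 0 60; 0 0 0 0 0 0 75; 0 0 0 0 0 0 100; 0 0 0 0 0 0 100; 0 0 0 0 0 0 100; 0 0 0 0 0 0 100; 0 0 0 0 0 0 100; 0 0 0 0 0 0 100",
)

```text
t: 11.15
ee_pos: [0.508, 0.2017, 0.1251]
eef_rot: [[0.912, 0.41, -0.0], [0.41, -0.912, 0.0], [0.0, -0.0, -1.0]]
ft_force: [-0.4, 0.6, 0.4]
opening: 0.998
grasp_force: 0.0
```

apply_moves(
  deltas="0 0 -0.05 0 0 0 100; 0 0 -0.15 0 0 0 100; 0 0 -0.3 0 0 0 100; 0 0 -0.5 0 0 0 100; 0 0 -0.7 0 0 0 100; 0 0 -0.9 0 0 0 100; 0 0 -1 0 0 0 100; 0 0 -1 0 0 0 100; 0 0 -1 0 0 0 100",
)

```text
t: 12.05
ee_pos: [0.5079, 0.2017, 0.2752]
eef_rot: [[0.912, 0.41, 0.0], [0.41, -0.912, 0.0], [0.0, 0.0, -1.0]]
ft_force: [-0.6, -0.8, -0.2]
opening: 1.002
grasp_force: 0.0
```

Run:
```python
from h import *
im=arm.read_camera("wrist"); c=arm.calibration("wrist"); im2=arm.read_camera("scene"); s=arm.state();print(s["t"],s["ee_pos"],s["ft_force"])
u,v=proj(c,(.508,.2,.15)).astype(int); print(u,v)
np.savez("w5.npz",**c); cv2.imwrite("pics/w5.png",im[:,:,::-1])
a=cv2.resize(im,(480,300),interpolation=3); b=cv2.resize(im2[60:280,260:440],None,fx=300/220,fy=300/220)
cv2.imwrite("pics/c5.png",np.hstack([a,b])[:,:,::-1])
```

```text
12.15 [0.50738804 0.20151122 0.27427286] [-0.52222165  0.22433328  0.68961335]
320 185
```

View pics/c5.png

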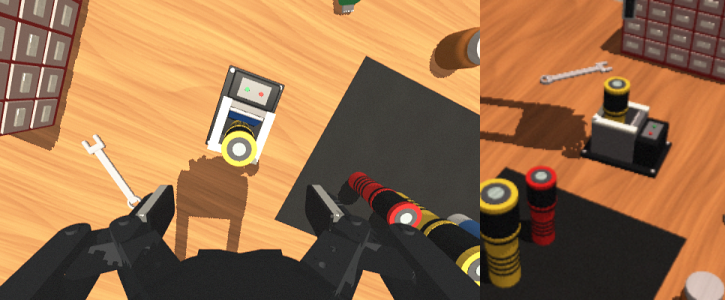

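The torch stands in the well with its lens at wrist pixel (319,200), and the red torch is upright. I'll check the lean.

Run:
```python
from h import *
c=dict(np.load("w5.npz")); im=cv2.imread("pics/w5.png")[:,:,::-1]; f=im.astype(int)
y=((f[:,:,0]>170)&(f[:,:,1]>160)&(f[:,:,2]<140)); m=np.zeros(y.shape,np.uint8); m[165:235,285:355]=y[165:235,285:355]
cs,_=cv2.findContours(m,cv2.RETR_EXTERNAL,cv2.CHAIN_APPROX_NONE); k=max(cs,key=cv2.contourArea); e=cv2.fitEllipse(k); T=ray(c,e[0],.155)
d=T[:2]-np.array([.5075,.2015]); print(e,T,d,"lean deg if tail centred",np.degrees(np.hypot(*d)/.145))
print("red/small px diam->m", e[1][0]/c["K"][0,0]*(c["R"]@T+c["t"])[2])
a=cv2.resize(im[110:250,240:400],None,fx=4,fy=4,interpolation=2); cv2.imwrite("pics/c6.png",a[:,:,::-1])
```

```text
((316.4382019042969, 198.55491638183594), (45.41167068481445, 53.157440185546875), 75.4698257446289) [0.49501798 0.19854145 0.155     ] [-0.01248202 -0.00295855] lean deg if tail centred 5.068839739676191
red/small px diam->m 0.04603428931458742
```

View pics/c6.png

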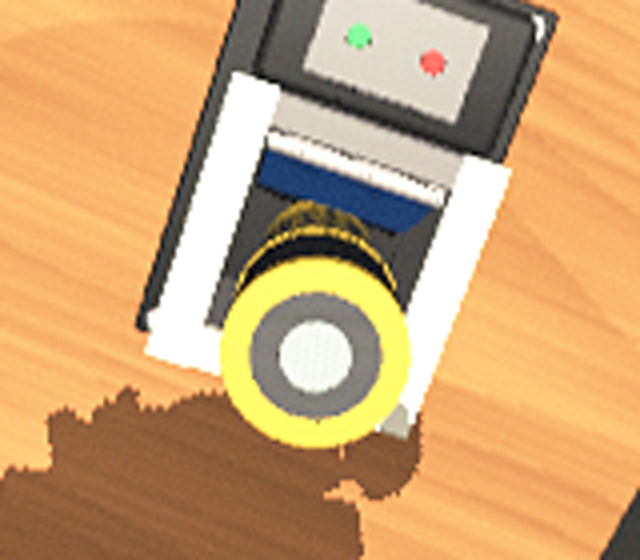

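The head has settled 12 mm toward −x, which is at most about 5° of lean. The passage walls limit any sideways slide to 9 mm, so it is well within limits. The flap hangs open behind the torch and the gripper is clear, so I'm handing in.

```bash
python3 -c "
from station import arm
print(arm.sign_off())"
```

```text
the job is handed in; nothing more can be done
None
```

The small yellow torch stands in the dock's well, leaning at most about 5° and holding the flap open. The red torch still stands, looking undisturbed in the last pictures. The job was handed in at about 12 s on the robot's clock, and hand-in gave no verdict.

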